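# Slide a lens job tray around the bench clutter into the tray reader

## Robot

A 6-joint arm with a two-finger parallel gripper is mounted at the origin on the work surface. World frame = base frame: x ahead of the robot, y to its left, z up, the work surface at z = 0. Lengths are in m, angles in degrees, forces in N, time in s.
With the tool pointing down it reaches from about 0.4 to 0.825 m from the base axis. Payload 7 kg.
Tool frame: the origin (TCP) lies between the finger pads; the fingertips stand 19 mm ahead of it and the grasp point (between the pads) is the TCP; z points along the fingers, y is the line along which they close (so a half turn about z gives the same grasp; the last joint's range is limited). The gripper opens to 88 mm and grips with 3 to 60 N. Pads are 19 mm wide; open, the fingers measure 130 mm over their backs; the gripper's body (78 mm by 193 mm) begins 47 mm behind the grasp point.
Start: joints at [-51.503, 20.546, 0.682, 0, -70.136, -16.507], TCP at [0.253, -0.626, 0.246] pointing down, gripper open.
Joint ranges: [-176.03, 176.03], [-82.01, 121.73], [-58.28, 71.71], [-173.87, 95.51], [-174.79, -0.11], [-173.66, 173.66]. Speed limits (degrees/s): [136.94, 136.94, 172.46, 180, 180, 180].

## Interface

Orientations are given as [roll, pitch, yaw] about the fixed x, y, z axes, in that order (R = Rz(yaw) Ry(pitch) Rx(roll)).
In Python, from plant import get_obs, snapshot, close_job, spot_in, spot_point gives the robot as it stands.
- The arm moves only by the tool play_rows, never from a script. Its argument "plan" is a list of rows, each a list of 6 numbers: the shift along the tool's x, y, z in cm, then the turn, a rotation vector about the tool's x, y, z in degrees. A call has 1 to 20 rows; each row shifts and turns the commanded pose from where the row before left it, along the tool's axes as they then stand; what a row does not reach is not made up. A row lasts 1/12 s, in which the tool goes at most 41.7 mm and 7.16 degrees, less where a joint would pass 70% of its speed; a pose out of reach is approached as far as the arm can. A call is refused whole if a number of a shift passes 4.17 or a number of a turn 7.16, either way. A call with a gripper value outside its range is refused whole. "grip" is the finger opening in cm, from 0 to 8.76, set as the call begins (left out, the last holds). The fingers move at their own pace and stop on an object; the grip force is fixed at half the most. Time passes only in rows, so rows that do not move let the fingers close. It gives the time, the measured TCP pose, the force, the opening and the grip force at its end, in the units of the state.
- get_obs(): the state, without advancing time (a new reading comes with each control period).
- snapshot(name): name is "side" or "top" or "wrist"; returns a dict with "frame" (400x640x3 uint8, red, green, blue), "fx", "fy", "cx", "cy" (pixels), "position" and "attitude" of the camera in the world. Camera axes: x right, y down, z forward; pixel columns grow to the right and rows downward; lengths in m; the calibration is good to about 2 mm. A picture is of the moment at which its call begins. There is no depth.
- close_job(): hands the job in; it is judged then, once.
Trained networks look in the newest picture that a camera, given by its name, has taken for a name from the list of things; names that differ only in an ending like _2 or _b are one class to them, and where a whole thing is asked for, a point or a joint stands for the part that bears it (a point fixed in the world has none). Each returns a list of dicts, best first, with "score" (0 to 1); they miss things now and then, are a little off and sometimes report something else, mostly with a low value. They report only what shows in the picture. A call takes as long as a camera call. They do not tell look-alikes from the thing itself.
- spot_in(camera, thing): "position" ([x, y, z] in m, in world coordinates, good to about 4 mm: the middle of the surface that is visible of it).
- spot_point(camera, thing): "position" ([x, y, z] in m, in world coordinates, good to about 4 mm: a listed point, or the origin of a listed thing).
The state is a dict: "clock": time; "joint_pos": joint angles; "qvel": joint speeds; "tau": joint torques, N m; "tool_pos": TCP position; "orientation": TCP orientation; "force": force on the tool from outside, world axes, zero at the start; "moment": the same for the moment, N m; "opening": finger opening in m; "gripper_force": force on a finger pad.
Only numpy, scipy, OpenCV 4.12 (cv2) and the standard library are available. Lean on these libraries where they do the work, as an engineer would, in place of code of your own. Each camera call takes 0.05 s, during which the arm holds its last target. There are 200 camera calls.

## Task

Push the blue job tray along the bench, around the fixed bottle caddy, box stack and tool rack without touching them, and between the aluminium guide rails into the white tray reader. Feel for the sprung stop hidden under the reader's hood and press the tray against it gently, with about 8 newtons, for a good half second (over 20 newtons on the stop or from the fingers damages it), then ease off slowly so that the tray stays resting against the stop, and let go. The tray must stay flat on the bench, pushed and not pinched or lifted, and the loose things must be left where they are.

Things in the scene. Friction and masses are not known exactly. Their poses are not given: they have to be found in the camera images.
- tray: Blue open job tray with two lens blanks fixed in it, 120 (its x) x 90 (its y) x 24 mm high, walls 4 mm, 0.25 to 0.5 kg, loose on the bench. Origin at the centre of its underside. Its x axis is the way it goes into the reader; both ends are alike. It starts at the robot's left, its x axis within 0.35 rad of world -y (or +y).
- bay: Two fixed parallel aluminium guide rails, 100 mm long, 10 thick, 20 high, 98 mm apart inside (4 mm play each side of the tray). Origin on the bench at the middle of the mouth, where the parallel part begins; x points into the bay (push direction, roughly world -y), rails from x = 0 to 100 mm; y across, z up. Flared lead-ins reach out to x = -30 mm, where they are about 124 mm apart.
- reader: Fixed white tray reader at the end of the rails, same origin and axes as bay. A hood 160 mm wide covers x = 70 to 155 mm (underside 40, top 52 mm above the bench); behind it a housing 130 mm high, x = 150 to 280 mm. Under the hood, unseen, a sprung rubber stop pad faces the tray.
- hood_edge (a point): Middle of the front edge of the reader's hood, 70 mm past the mouth, 52 mm up; axes as bay. The hidden stop pad (70 mm wide, 7 to 21 mm up) has its face 17 to 42 mm farther in along x, set differently each time and not reported: feel for it with the tray's front end. It is sprung, about 1.8 N per mm and damped (0.6 N at 10 mm/s), 10 mm of travel, then hard.
- caddy: Fixed white caddy with cleaner bottles, footprint 100 (x) x 90 (y) mm, 95 mm high, origin at the centre of its underside. It and the box stack may have changed places: one stands near the robot between tray and bay, the other beyond the lane to the bay. Not to be touched.
- boxes: Fixed stack of a yellow, a black and a cardboard box, footprint 100 (x) x 90 (y) mm, 80 mm high, origin at the centre of its underside. Not to be touched.
- rack: Fixed wooden screwdriver rack at the left, footprint 70 (x) x 110 (y) mm, 105 mm high, origin at the centre of its underside. Not to be touched.
- spectacles: Loose metal spectacle frame lying flat, about 165 x 135 x 6 mm. Leave alone.
- case: Loose black spectacle case, 55 x 130 x 36 mm, origin at the centre of its underside. Leave alone.
- cleaner: Loose clear bottle with blue cap, 48 mm diameter, 130 mm high. Leave alone.
- driver: Loose screwdriver lying on the bench, 140 mm long. Leave alone.
- lensbox: Loose red lens box with a white top label, 70 x 70 x 30 mm. Leave alone.
Things that resemble listed ones, but are neither listed nor needed, are in the scene too. Of the things shaped like the tray, the blue one is meant.

How it is judged (in metres and radians):
On the way, in this order (a step that is already met when the one before it is completed fails the run):
1. the tray's front end is between the rails, at least 25 mm past the mouth, and lined up with them (x of tray in the frame of bay above -0.035 m and y of tray in the frame of bay between -0.01 and 0.01 m and angle between the x axis of tray and the x axis of bay, either way round below 0.12 rad), for 0.1 s.
2. the tray is pressed against the sprung stop with 4 to 20 N for 0.4 s (contact force between tray and reader between 4 and 20 N and y of tray in the frame of bay between -0.01 and 0.01 m and angle between the x axis of tray and the x axis of bay, either way round below 0.12 rad), for 0.4 s.
At the end, for the whole second after the job is handed in: The tray lies flat (tilt under 0.05 rad) and still (under 10 mm/s) between the rails, within 10 mm and 0.12 rad of their middle line, its centre more than 20 mm past the mouth, still resting against the sprung stop (contact over 0.1 N), after having been pressed on it with 4 to 20 N for 0.4 s (y of tray in the frame of bay between -0.01 and 0.01 m and angle between the x axis of tray and the x axis of bay, either way round below 0.12 rad and x of tray in the frame of bay above 0.02 m and contact force between tray and reader above 0.1 N and height (world z) of tray below 0.006 m and angle between tray's own z axis and vertical below 0.05 rad and linear speed of tray below 0.01 m/s); the robot touches nothing.
It fails at once if the caddy, the box stack or the tool rack is touched (contact force between any of caddy, boxes, rack and anything else above 0.5 N).
It fails at once if the tray is pressed on the stop with more than 20 N (contact force between tray and reader above 20 N).
It fails at once if the fingers push or pinch the tray with more than 20 N (contact force between the fingers and tray above 20 N).
It fails at once if the tray is lifted more than 10 mm or tipped more than 0.2 rad (height (world z) of tray above 0.01 m or angle between tray's own z axis and vertical above 0.2 rad).
It fails at once if the spectacles, case, cleaner bottle, screwdriver or lens box is moved more than 20 mm (distance of any of spectacles, case, cleaner, driver, lensbox from where it was at the start of the episode above 0.02 m).
It also fails if it takes over 70 s, if anything falls off the work surface, if the arm or the gripper's body presses on something with over 40 N, if the wrist force passes 120 N, or if a joint passes its speed limit or range.

## Working session

There is one attempt and no reset: what is moved stays moved. The work goes in short steps, Python scripts to look and compute and a tool call to move; the robot and the scene stay as the last step left them, time stands still between calls to the robot, and variables do not carry over. Pictures are saved under pics/ and viewed, at most 10 in all, crops included, and the job is handed in when it is done.

Besides the shell and the picture viewer there is one more tool, called after "Call:" by a JSON object that holds its "api" and its "payload", one argument or row to a line. play_rows: Moves the arm, as the interface text tells. Its arguments: {"type":"object","properties":{"plan":{"type":"array","items":{"type":"array","items":{"type":"number"}}},"grip":{"type":"number"}},"required":["plan"]}

```bash
mkdir -p pics; ls; python3 - <<'E'
from plant import *
import cv2,numpy as np
o=get_obs();print(o)
for c in["top","side"]:
    s=snapshot(c);cv2.imwrite(f"pics/{c}0.png",s["frame"][:,:,::-1]);print(c,s["fx"],s["cx"],s["cy"],s["position"],s["attitude"])
    for t in["tray","bay","reader","hood_edge","caddy","boxes","rack","spectacles","case","cleaner","driver","lensbox"]:
        print(t,[(np.round(d["position"],3).tolist(),round(d["score"],2)) for d in spot_point(c,t)][:3])
E
```

```text
pics
{'clock': 0.0, 'joint_pos': array([-5.15038831e+01,  2.05916651e+01,  6.34276922e-01, -1.87921909e-02,
       -7.01352705e+01, -1.65065802e+01]), 'qvel': array([-0.03894834, -0.02627439, -0.04763491, -0.00464076,  0.02155067,
       -0.03669534]), 'tau': array([ 3.03870647e-04, -5.82716775e+01,  2.93062162e+01,  6.99715465e+00,
        7.05628467e-03, -1.24163557e-04]), 'tool_pos': array([ 0.25254716, -0.62549298,  0.24462806]), 'orientation': array([ 1.79906140e+02, -9.39128247e-03, -1.58016856e+02]), 'force': array([-0.75136663,  0.48595873,  0.45345573]), 'moment': array([0.02646258, 0.05403163, 0.03105308]), 'gripper_force': 0.0, 'opening': 0.0879811943351721}
top 387.67445150443615 319.59757966800527 192.74282494229135 [0.40941236 0.05015122 1.02258801] [-172.63454399    0.85955913  -90.36188882]
tray [([0.241, 0.309, 0.001], 0.92), ([0.471, 0.216, -0.002], 0.8), ([0.803, 0.176, 0.001], 0.62)]
bay [([0.567, 0.473, 0.003], 0.58)]
reader [([0.786, 0.012, -0.004], 0.16)]
hood_edge [([0.616, -0.192, 0.055], 0.8)]
caddy [([0.786, 0.011, -0.006], 0.91), ([0.768, -0.133, 0.002], 0
[... 319 characters left out ...]
3557 203.2955653437681 [ 1.37205874 -0.99825489  1.05535883] [-126.38366779    0.87064369   37.63387007]
tray [([0.474, 0.217, 0.002], 0.89), ([0.807, 0.17, 0.0], 0.86), ([0.238, 0.31, -0.0], 0.79)]
bay [([0.62, -0.126, 0.0], 0.88)]
reader [([0.621, -0.122, 0.004], 0.7), ([0.467, -0.383, -0.002], 0.41)]
hood_edge [([0.613, -0.193, 0.052], 0.79), ([0.399, -0.217, -0.003], 0.19)]
caddy [([0.789, 0.014, -0.002], 0.82)]
boxes [([0.424, -0.042, 0.0], 0.83)]
rack [([0.568, 0.474, 0.001], 0.57)]
spectacles [([0.471, -0.381, -0.002], 0.51)]
case [([0.407, 0.388, 0.002], 0.72), ([0.422, -0.041, -0.002], 0.4)]
cleaner [([0.771, -0.134, -0.001], 0.59)]
driver []
lensbox [([0.666, 0.423, -0.005], 0.77)]
```

View pics/top0.png

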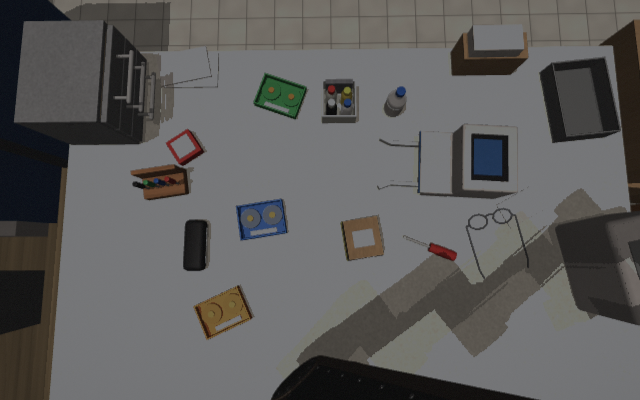

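View pics/side0.png

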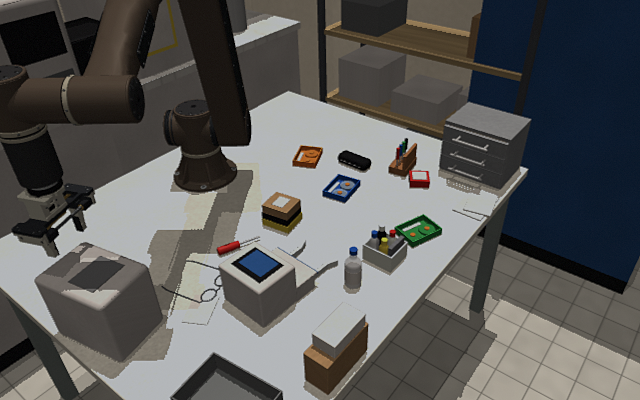

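The top view shows the blue tray at about (262,219). The rails run from about (380,142) and (380,187) to the hood front at column 420. The boxes are at (363,237) and the caddy is at (340,100). Next I'll measure the angles.

```bash
cat > h.py <<'E'
from plant import *
import cv2,numpy as np
from scipy.spatial.transform import Rotation as Ro
def px2w(s,uv,z):
    uv=np.atleast_2d(np.asarray(uv,float))
    d=np.c_[(uv[:,0]-s["cx"])/s["fx"],(uv[:,1]-s["cy"])/s["fy"],np.ones(len(uv))]@Ro.from_euler("xyz",s["attitude"],degrees=True).as_matrix().T
    return s["position"]+d*((z-s["position"][2])/d[:,2])[:,None]
def w2px(s,p):
    c=(np.atleast_2d(p)-s["position"])@Ro.from_euler("xyz",s["attitude"],degrees=True).as_matrix()
    return np.c_[s["fx"]*c[:,0]/c[:,2]+s["cx"],s["fy"]*c[:,1]/c[:,2]+s["cy"]]
def tray(s,z=.024,box=None):
    "min-area rectangle of the blue rim in the top view: centre, long-axis angle (deg, near -90), sizes"
    f=s["frame"].astype(int);m=((f[:,:,2]-f[:,:,0]>50)&(f[:,:,2]-f[:,:,1]>25)).astype(np.uint8)
    n,l,st,c=cv2.connectedComponentsWithStats(cv2.morphologyEx(m,cv2.MORPH_CLOSE,np.ones((3,3))))
    best=None
    for i in range(1,n):
        if st[i,4]<300: continue
        v,u=np.nonzero(l==i);p=px2w(s,np.c_[u,v],z)[:,:2]
        (cx,cy),(w,h),a=cv2.minAreaRect((p*1000).astype(np.float32))
        if w<h:w,h,a=h,w,a+90
        a=(a+180)%180-180
        print("blue",np.round([cx,cy,a,w,h],1))
E
python3 - <<'E'
from h import *
s=snapshot("top");tray(s)
f=s["frame"][:,:,::-1]
c=f[120:215,365:540];cv2.imwrite("pics/c1.png",cv2.resize(c,None,fx=4.5,fy=4.5,interpolation=cv2.INTER_CUBIC))
for t in["bay","hood_edge","reader"]:
  for c in["top","side"]:
    for k in range(3):
      snapshot(c);print(c,t,[(np.round(d["position"],3).tolist(),round(d["score"],2)) for d in spot_point(c,t)][:1])
print(get_obs()["clock"])
E
```

```text
blue [ 626.  -375.9   -3.3   83.9   67.4]
blue [471.3 217.  -81.3 118.1  87.6]
top bay []
top bay []
top bay []
side bay [([0.618, -0.126, -0.002], 0.57)]
side bay [([0.619, -0.125, -0.001], 0.57)]
side bay [([0.62, -0.129, -0.002], 0.92)]
top hood_edge [([0.614, -0.194, 0.054], 0.97)]
top hood_edge [([0.616, -0.193, 0.056], 0.95)]
top hood_edge [([0.615, -0.194, 0.057], 0.76)]
side hood_edge [([0.616, -0.193, 0.051], 0.56)]
side hood_edge [([0.617, -0.191, 0.048], 0.82)]
side hood_edge [([0.615, -0.195, 0.049], 0.77)]
top reader []
top reader [([0.766, -0.135, 0.002], 0.64)]
top reader []
side reader [([0.622, -0.121, -0.0], 0.6)]
side reader [([0.625, -0.122, 0.003], 0.83)]
side reader [([0.623, -0.122, -0.002], 0.92)]
3.15
```

View pics/c1.png

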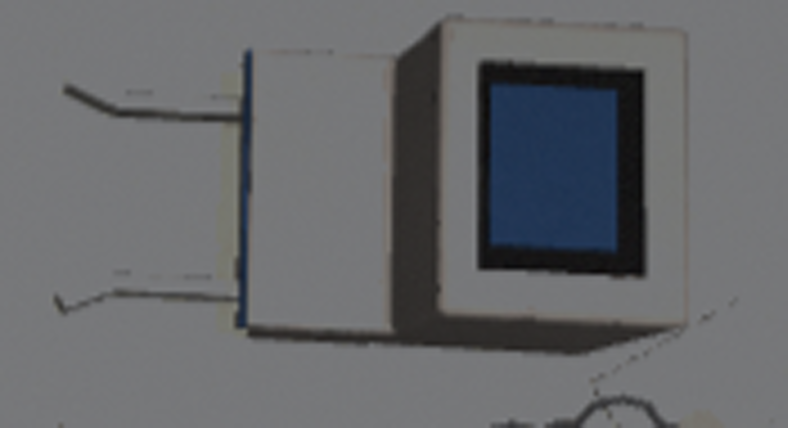

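The crop shows the rail side faces as dark lines: upper (118,112)–(240,119), lower (115,293)–(240,299). The hood's front top edge is at crop column 248, rows 52–328, and the housing top corners are (440,18), (688,30), (688,326) and (440,312).

```bash
python3 - <<'E'
from h import *
s=snapshot("top")
def P(l,z): return px2w(s,np.array(l)/4.5+[365-.4,120-.4],z)[:,:2]
def ang(a,b): d=b-a;return round(np.degrees(np.arctan2(d[1],d[0])),2)
u=P([(118,112),(240,119)],.02);l=P([(115,293),(240,299)],.02)
print("rails",u,ang(*u),l,ang(*l))
h=P([(248,52),(248,328),(393,330),(393,57)],.052);print("hood",h,ang(h[0],h[1])+90,ang(h[0],h[3]),ang(h[1],h[2]),"mid",(h[0]+h[1])/2)
k=P([(440,18),(688,30),(688,326),(440,312)],.13);print("house",k,ang(k[0],k[1]),ang(k[3],k[2]),ang(k[0],k[3])+90,ang(k[1],k[2])+90,k.mean(0))
for n,y in (("side",0),):
    s=snapshot("side")
    print([np.round(d["position"],3) for d in spot_point("side","bay")])
E
```

```text
rails [[ 0.66616494 -0.12471051]
 [ 0.66123249 -0.1959329 ]] -93.96 [[ 0.5587178  -0.11977304]
 [ 0.5545902  -0.19180332]] -93.28
hood [[ 0.69228918 -0.19414108]
 [ 0.53354343 -0.1879012 ]
 [ 0.53175174 -0.26847783]
 [ 0.6884757  -0.27629444]] 267.75 -92.66 -91.27 mid [ 0.61291631 -0.19102114]
house [[ 0.68685261 -0.2756647 ]
 [ 0.67894669 -0.40442522]
 [ 0.52274495 -0.3932882 ]
 [ 0.53104231 -0.26736078]] -93.51 -93.77 266.95 265.91999999999996 [ 0.60489664 -0.33518473]
[]
```

Call:
{"api": "play_rows", "payload": {
  "grip": 6.5,
  "plan": [
    [0,0,0,0,0,-7],
    [0,0,0,0,0,-7],
    [0,0,0,0,0,-7],
    [0,0,0,0,0,-7],
    [0,0,0,0,0,-7],
    [0,0,0,0,0,-7],
    [0,0,0,0,0,-7],
    [0,0,0,0,0,-7],
    [0,0,0,0,0,-7],
    [0,0,0,0,0,-7],
    [0,0,0,0,0,-7],
    [0,0,0,0,0,-7],
    [0,0,0,0,0,-7],
    [0,0,0,0,0,-7],
    [0,0,0,0,0,-7],
    [0,0,0,0,0,-7],
    [0,0,0,0,0,-7],
    [0,0,0,0,0,-7],
    [0,0,0,0,0,-7],
    [0,0,0,0,0,-7]
  ]
}}

```text
clock: 4.97
tool_pos: [0.2527, -0.6259, 0.2456]
orientation: [180.0, 0.0, -17.7]
force: [0.6, 0.6, -0.2]
opening: 0.0646
gripper_force: 0.0
```

Call:
{"api": "play_rows", "payload": {
  "plan": [
    [0,0,0,0,0,-7.1],
    [0,0,0,0,0,-7.1],
    [1.16,-3.55,0,0,0,0],
    [1.16,-3.55,0,0,0,0],
    [1.16,-3.55,0,0,0,0],
    [1.16,-3.55,0,0,0,0],
    [1.16,-3.55,0,0,0,0],
    [1.16,-3.55,0,0,0,0],
    [1.16,-3.55,0,0,0,0],
    [1.16,-3.55,0,0,0,0],
    [1.16,-3.55,0,0,0,0],
    [1.16,-3.55,0,0,0,0],
    [1.16,-3.55,0,0,0,0],
    [1.16,-3.55,0,0,0,0],
    [1.16,-3.55,0,0,0,0],
    [1.16,-3.55,0,0,0,0],
    [1.16,-3.55,0,0,0,0],
    [1.16,-3.55,0,0,0,0],
    [1.16,-3.55,0,0,0,0],
    [1.16,-3.55,0,0,0,0]
  ]
}}

```text
clock: 6.63
tool_pos: [0.5039, -0.0002, 0.2461]
orientation: [-180.0, -0.1, -3.8]
force: [1.2, -0.6, 0.2]
opening: 0.0646
gripper_force: 0.0
```

Call:
{"api": "play_rows", "payload": {
  "plan": [
    [-1.81,-2.97,0,0,0,0],
    [-1.81,-2.97,0,0,0,0],
    [-1.81,-2.97,0,0,0,0],
    [-1.81,-2.97,0,0,0,0],
    [-1.81,-2.97,0,0,0,0],
    [-1.81,-2.97,0,0,0,0],
    [-1.81,-2.97,0,0,0,0],
    [0,0,2,0,0,0],
    [0,0,2,0,0,0],
    [0,0,2,0,0,0],
    [0,0,2,0,0,0],
    [0,0,2,0,0,0],
    [0,0,2,0,0,0],
    [0,0,2,0,0,0],
    [0,0,2,0,0,0],
    [0,0,2,0,0,0],
    [0,0,2,0,0,0],
    [0,0,1,0,0,0],
    [0,0,0.5,0,0,0],
    [0,0,0.5,0,0,0]
  ]
}}

```text
clock: 8.3
tool_pos: [0.391, 0.2137, 0.0253]
orientation: [180.0, 0.0, -3.8]
force: [0.1, 0.1, 0.7]
opening: 0.0648
gripper_force: 0.0
```

Call:
{"api": "play_rows", "payload": {
  "plan": [
    [0.3,0,0,0,0,0],
    [0.3,0,0,0,0,0],
    [0.3,0,0,0,0,0],
    [0.3,0,0,0,0,0],
    [0.3,0,0,0,0,0],
    [0.3,0,0,0,0,0],
    [0.3,0,0,0,0,0],
    [0.3,0,0,0,0,0],
    [0.3,0,0,0,0,0],
    [0.3,0,0,0,0,0],
    [0.3,0,0,0,0,0],
    [0.3,0,0,0,0,0],
    [0.3,0,0,0,0,0],
    [0.3,0,0,0,0,0],
    [0.3,0,0,0,0,0],
    [0.3,0,0,0,0,0],
    [0.4,0,0,0,0,0],
    [0.5,0,0,0,0,0],
    [0.5,0,0,0,0,0],
    [0.5,0,0,0,0,0]
  ]
}}

```text
clock: 9.97
tool_pos: [0.4582, 0.209, 0.0254]
orientation: [180.0, 0.0, -3.8]
force: [-2.3, 0.0, 0.5]
opening: 0.0647
gripper_force: 1.2
```

```bash
python3 - <<'E'
from h import *
s=snapshot("top");tray(s);print(get_obs()["force"])
E
```

```text
blue [ 629.7 -375.    -3.3   91.2   70.4]
[-0.57169872 -0.51956617  0.86807148]
```

Call:
{"api": "play_rows", "payload": {
  "plan": [
    [0.4,0,0,0,0,0],
    [0.6,0,0,0,0,0],
    [0.7,0,0,0,0,0],
    [0.7,0,0,0,0,0],
    [0.7,0,0,0,0,0],
    [0.7,0,0,0,0,0],
    [0.7,0,0,0,0,0],
    [0.7,0,0,0,0,0],
    [0.7,0,0,0,0,0],
    [0.7,0,0,0,0,0],
    [0.7,0,0,0,0,0],
    [0.7,0,0,0,0,0],
    [0.7,0,0,0,0,0],
    [0.7,0,0,0,0,0],
    [0.7,0,0,0,0,0],
    [0.7,0,0,0,0,0],
    [0.7,0,0,0,0,0],
    [0.6,0,0,0,0,0],
    [0.4,0,0,0,0,0],
    [0.2,0,0,0,0,0]
  ]
}}

```text
clock: 11.68
tool_pos: [0.5851, 0.2007, 0.0255]
orientation: [-180.0, -0.0, -3.8]
force: [-2.7, -0.7, 2.1]
opening: 0.0648
gripper_force: 1.4
```

Call:
{"api": "play_rows", "payload": {
  "plan": [
    [-0.3,0,0,0,0,0],
    [-1,0,0,0,0,0],
    [-1.5,0,-1,0,0,0],
    [-2,0,-3,0,0,0],
    [-2,0,-3,0,0,0],
    [-2,0,-3,0,0,0],
    [-2,0,-3,0,0,0],
    [-3,0,0,0,0,6.9],
    [-3,0,0,0,0,6.9],
    [0,0,0,0,0,6.9],
    [0,0,0,0,0,6.9],
    [0,0,0,0,0,6.9],
    [0,0,0,0,0,6.9],
    [0,0,0,0,0,6.9],
    [0,0,0,0,0,6.9],
    [0,0,0,0,0,6.9],
    [0,0,0,0,0,6.9],
    [0,0,0,0,0,6.9],
    [0,0,0,0,0,6.9],
    [0,0,0,0,0,6.8]
  ]
}}

```text
clock: 13.35
tool_pos: [0.4166, 0.2154, 0.1557]
orientation: [-180.0, 0.0, -93.7]
force: [-0.4, -0.5, -0.2]
opening: 0.0648
gripper_force: 0.0
```

```bash
python3 - <<'E'
from h import *
s=snapshot("top");tray(s);cv2.imwrite("pics/top2.png",s["frame"][:,:,::-1])
for c in("top","side"):
    if c=="side":snapshot(c)
    print([(np.round(d["position"],3).tolist(),round(d["score"],2)) for d in spot_point(c,"tray")])
o=get_obs();print(o["tool_pos"],o["orientation"],o["joint_pos"])
E
```

```text
blue [640.  195.3 -93.9 118.4  87.9]
blue [ 629.8 -375.    -3.3   91.5   70.4]
[([0.804, 0.175, 0.002], 0.93), ([0.238, 0.308, -0.002], 0.92), ([0.64, 0.193, 0.001], 0.9)]
[([0.641, 0.198, -0.001], 0.92), ([0.233, 0.311, -0.002], 0.68), ([0.808, 0.168, 0.001], 0.56), ([0.771, -0.134, -0.003], 0.35)]
[0.41687491 0.21551491 0.15570557] [-1.79976238e+02  3.10978639e-02 -9.31416991e+01] [ 5.14625351e+01  5.77612238e+00 -3.17833757e+01  1.71326974e-03
 -5.24013885e+01 -5.46052855e+01]
```

View pics/top2.png

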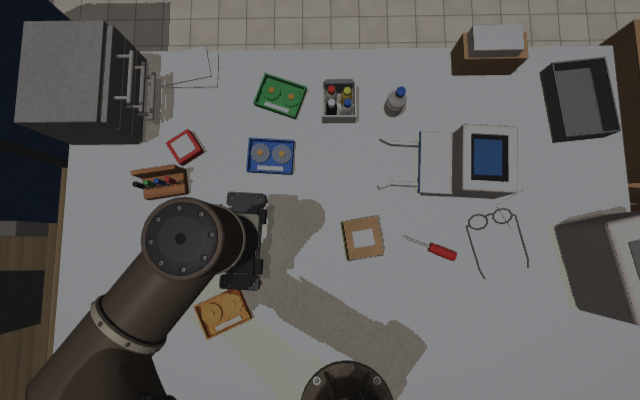

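Call:
{"api": "play_rows", "payload": {
  "grip": 4,
  "plan": [
    [-0.97,-2.8,0,0,0,0],
    [-0.97,-2.8,0,0,0,0],
    [-0.97,-2.8,0,0,0,0],
    [-0.97,-2.8,0,0,0,0],
    [-0.97,-2.8,0,0,0,0],
    [-0.97,-2.8,0,0,0,0],
    [-0.97,-2.8,0,0,0,0],
    [-0.97,-2.8,0,0,0,0],
    [0,0,2,0,0,0],
    [0,0,2,0,0,0],
    [0,0,2,0,0,0],
    [0,0,2,0,0,0],
    [0,0,2,0,0,0],
    [0,0,1.5,0,0,0],
    [0,0,1,0,0,0],
    [0,0,0.5,0,0,0],
    [0,0,0,0,0,0]
  ]
}}

```text
clock: 14.97
tool_pos: [0.645, 0.2794, 0.0245]
orientation: [179.9, -0.1, -93.3]
force: [-0.5, 0.1, -0.4]
opening: 0.0399
gripper_force: 0.0
```

Call:
{"api": "play_rows", "payload": {
  "grip": 3.4,
  "plan": [
    [0,0.3,0,0,0,0],
    [0,0.3,0,0,0,0],
    [0,0.2,0,0,0,0],
    [0.3,0,0,0,0,0],
    [0.3,0,0,0,0,0],
    [0.3,0,0,0,0,0],
    [0.3,0,0,0,0,0],
    [0.3,0,0,0,0,0],
    [0.3,0,0,0,0,0],
    [0.3,0,0,0,0,0],
    [0.4,0.01,0,0,0,0],
    [0.5,0.01,0,0,0,0],
    [0.6,0.01,0,0,0,0],
    [0.7,0.01,0,0,0,0],
    [0.7,0.01,0,0,0,0],
    [0.7,0.01,0,0,0,0],
    [0.7,0.01,0,0,0,0],
    [0.7,0.01,0,0,0,0],
    [0.7,0.01,0,0,0,0],
    [0.7,0.01,0,0,0,0]
  ]
}}

```text
clock: 16.63
tool_pos: [0.6316, 0.1947, 0.0257]
orientation: [-180.0, 0.0, -93.4]
force: [-0.1, 3.7, 1.4]
opening: 0.0337
gripper_force: 1.7
```

Call:
{"api": "play_rows", "payload": {
  "plan": [
    [0.7,0.01,0,0,0,0],
    [0.7,0.01,0,0,0,0],
    [0.7,0.01,0,0,0,0],
    [0.7,0.01,0,0,0,0],
    [0.7,0.01,0,0,0,0],
    [0.7,0.01,0,0,0,0],
    [0.7,0.01,0,0,0,0],
    [0.7,0.01,0,0,0,0],
    [0.7,0.01,0,0,0,0],
    [0.5,0.01,0,0,0,0],
    [0.3,0,0,0,0,0],
    [0.1,0,0,0,0,0]
  ]
}}

```text
clock: 17.63
tool_pos: [0.626, 0.1228, 0.0254]
orientation: [180.0, -0.0, -93.4]
force: [-0.6, 4.4, 2.1]
opening: 0.0339
gripper_force: 1.7
```

```bash
python3 - <<'E'
from h import *
s=snapshot("top");tray(s);f=s["frame"][:,:,::-1];cv2.imwrite("pics/top3.png",cv2.resize(f[60:260,230:480],None,fx=3,fy=3,interpolation=cv2.INTER_CUBIC))
for c in("top","side"):
    if c=="side":snapshot(c)
    for t in("tray","caddy"):
        print([(np.round(d["position"],3).tolist(),round(d["score"],2)) for d in spot_point(c,t)])
E
```

```text
blue [ 630.4 -374.7   -3.8   94.    70.4]
blue [626.7  39.  -93.5  92.1  87.6]
[([0.63, 0.05, 0.0], 0.64), ([0.469, -0.379, -0.002], 0.27)]
[([0.784, 0.01, -0.005], 0.85)]
[([0.632, 0.052, 0.001], 0.95), ([0.232, 0.311, -0.001], 0.88), ([0.812, 0.17, 0.001], 0.72)]
[([0.787, 0.011, -0.004], 0.6)]
```

View pics/top3.png

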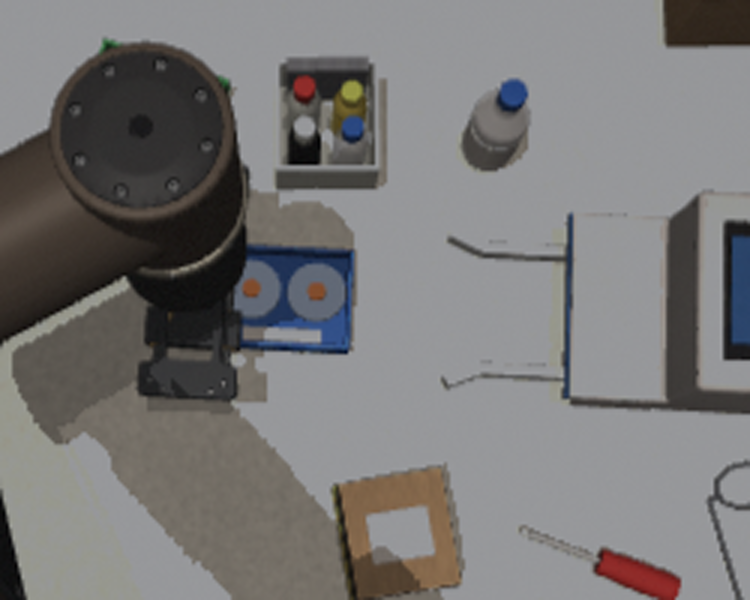

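The tray is lined up with the lane: its centre is about (0.6275,0.052), within 1 mm of the line, and its front edge is at crop column 352. The caddy's lower edge is at row 187, clear of the tray. I'll keep pushing straight.

Call:
{"api": "play_rows", "payload": {
  "plan": [
    [0.3,0,0,0,0,0],
    [0.5,0,0,0,0,0],
    [0.6,0,0,0,0,0],
    [0.6,0,0,0,0,0],
    [0.6,0,0,0,0,0],
    [0.6,0,0,0,0,0],
    [0.6,0,0,0,0,0],
    [0.6,0,0,0,0,0],
    [0.6,0,0,0,0,0],
    [0.6,0,0,0,0,0],
    [0.6,0,0,0,0,0],
    [0.6,0,0,0,0,0],
    [0.6,0,0,0,0,0],
    [0.6,0,0,0,0,0],
    [0.6,0,0,0,0,0],
    [0.5,0,0,0,0,0],
    [0.4,0,0,0,0,0],
    [0.3,0,0,0,0,0],
    [0.3,0,0,0,0,0],
    [0.3,0,0,0,0,0]
  ]
}}

```text
clock: 19.6
tool_pos: [0.6201, 0.0196, 0.0256]
orientation: [-180.0, 0.0, -93.4]
force: [0.2, 2.4, -0.7]
opening: 0.0342
gripper_force: 0.9
```

Call:
{"api": "play_rows", "payload": {
  "plan": [
    [0.3,0,0,0,0,0],
    [0.3,0,0,0,0,0],
    [0.3,0,0,0,0,0],
    [0.3,0,0,0,0,0],
    [0.3,0,0,0,0,0],
    [0.3,0,0,0,0,0],
    [0.3,0,0,0,0,0],
    [0.3,0,0,0,0,0],
    [0.3,0,0,0,0,0],
    [0.3,0,0,0,0,0]
  ]
}}

```text
clock: 20.43
tool_pos: [0.6183, -0.0105, 0.0256]
orientation: [-180.0, 0.0, -93.4]
force: [-0.2, 2.5, 1.3]
opening: 0.0337
gripper_force: 1.0
```

```bash
python3 - <<'E'
from h import *
s=snapshot("top");tray(s);f=s["frame"][:,:,::-1];cv2.imwrite("pics/top4.png",cv2.resize(f[60:260,230:480],None,fx=3,fy=3,interpolation=cv2.INTER_CUBIC))
o=get_obs();print(o["force"],o["tool_pos"],o["clock"])
E
```

```text
blue [ 630.4 -374.7   -3.8   94.    70.4]
blue [619.4 -98.2  -3.7  88.5  83.9]
[-0.14617046  0.07873708 -0.13546795] [ 0.61814901 -0.01096755  0.02558625] 20.4833
```

View pics/top4.png

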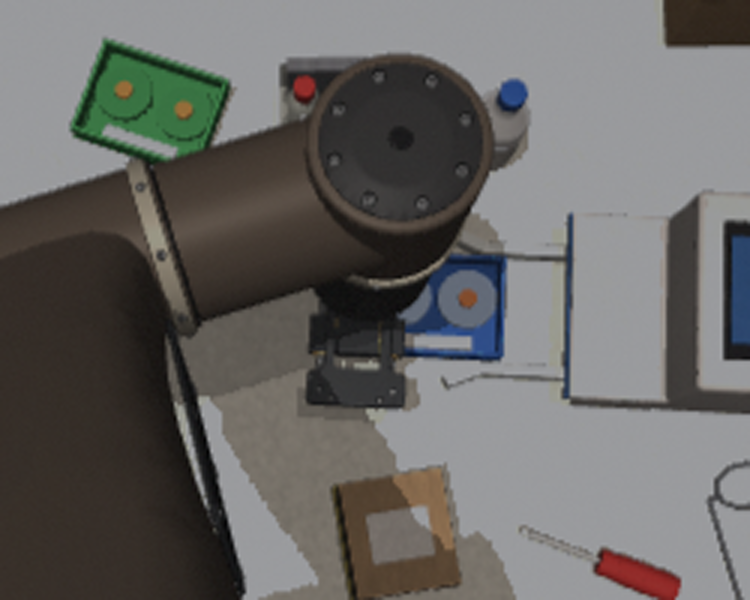

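The tray's front edge (crop column 505) is now between the rails, which begin at about column 480. It is centred and square.

Call:
{"api": "play_rows", "payload": {
  "plan": [
    [0.3,0,0,0,0,0],
    [0.3,0,0,0,0,0],
    [0.3,0,0,0,0,0],
    [0.3,0,0,0,0,0],
    [0.3,0,0,0,0,0],
    [0.3,0,0,0,0,0],
    [0.3,0,0,0,0,0],
    [0.3,0,0,0,0,0],
    [0.3,0,0,0,0,0],
    [0.3,0,0,0,0,0],
    [0.3,0,0,0,0,0],
    [0.3,0,0,0,0,0],
    [0.3,0,0,0,0,0],
    [0.3,0,0,0,0,0],
    [0.3,0,0,0,0,0],
    [0.3,0,0,0,0,0],
    [0.3,0,0,0,0,0],
    [0.2,0,0,0,0,0],
    [0.2,0,0,0,0,0],
    [0.1,0,0,0,0,0]
  ]
}}

```text
clock: 22.15
tool_pos: [0.6149, -0.0664, 0.0256]
orientation: [-180.0, 0.0, -93.4]
force: [0.0, 2.7, 0.7]
opening: 0.0337
gripper_force: 1.3
```

Call:
{"api": "play_rows", "payload": {
  "plan": [
    [0.1,0,0,0,0,0],
    [0.1,0,0,0,0,0],
    [0.1,0,0,0,0,0],
    [0.1,0,0,0,0,0],
    [0.1,0,0,0,0,0],
    [0.1,0,0,0,0,0],
    [0.1,0,0,0,0,0],
    [0.1,0,0,0,0,0]
  ]
}}

```text
clock: 22.82
tool_pos: [0.6145, -0.0742, 0.0256]
orientation: [-180.0, 0.0, -93.4]
force: [1.0, 2.2, 2.6]
opening: 0.0339
gripper_force: 1.4
```

Call:
{"api": "play_rows", "payload": {
  "plan": [
    [0.1,0,0,0,0,0],
    [0.1,0,0,0,0,0],
    [0.1,0,0,0,0,0],
    [0.1,0,0,0,0,0],
    [0.1,0,0,0,0,0]
  ]
}}

```text
clock: 23.23
tool_pos: [0.6142, -0.0791, 0.0256]
orientation: [-180.0, 0.0, -93.4]
force: [0.1, 2.4, 1.9]
opening: 0.034
gripper_force: 1.4
```

Call:
{"api": "play_rows", "payload": {
  "plan": [
    [0.1,0,0,0,0,0],
    [0.1,0,0,0,0,0],
    [0.1,0,0,0,0,0]
  ]
}}

```text
clock: 23.48
tool_pos: [0.614, -0.0822, 0.0256]
orientation: [-180.0, 0.0, -93.4]
force: [-0.4, 1.8, 1.6]
opening: 0.034
gripper_force: 1.5
```

Call:
{"api": "play_rows", "payload": {
  "plan": [
    [0.1,0,0,0,0,0],
    [0.1,0,0,0,0,0],
    [0.1,0,0,0,0,0]
  ]
}}

```text
clock: 23.73
tool_pos: [0.6138, -0.0852, 0.0256]
orientation: [-180.0, 0.0, -93.4]
force: [-1.0, 2.7, 1.1]
opening: 0.034
gripper_force: 1.5
```

Call:
{"api": "play_rows", "payload": {
  "plan": [
    [0.1,0,0,0,0,0],
    [0.1,0,0,0,0,0],
    [0.1,0,0,0,0,0]
  ]
}}

```text
clock: 23.98
tool_pos: [0.6136, -0.0882, 0.0256]
orientation: [-180.0, 0.0, -93.4]
force: [0.6, 3.2, 2.0]
opening: 0.0341
gripper_force: 1.5
```

Call:
{"api": "play_rows", "payload": {
  "plan": [
    [0.1,0,0,0,0,0],
    [0.1,0,0,0,0,0],
    [0.1,0,0,0,0,0]
  ]
}}

```text
clock: 24.23
tool_pos: [0.6134, -0.0911, 0.0256]
orientation: [-180.0, 0.0, -93.4]
force: [-0.1, 3.5, 1.4]
opening: 0.034
gripper_force: 1.5
```

Call:
{"api": "play_rows", "payload": {
  "plan": [
    [0.1,0,0,0,0,0],
    [0.1,0,0,0,0,0],
    [0.1,0,0,0,0,0]
  ]
}}

```text
clock: 24.48
tool_pos: [0.6133, -0.0941, 0.0256]
orientation: [-180.0, 0.0, -93.4]
force: [-0.0, 3.3, 2.1]
opening: 0.0339
gripper_force: 1.6
```

Call:
{"api": "play_rows", "payload": {
  "plan": [
    [0.1,0,0,0,0,0],
    [0.1,0,0,0,0,0],
    [0.1,0,0,0,0,0]
  ]
}}

```text
clock: 24.73
tool_pos: [0.6132, -0.0969, 0.0256]
orientation: [-180.0, 0.0, -93.4]
force: [0.1, 5.9, 2.3]
opening: 0.0341
gripper_force: 3.0
```

Call:
{"api": "play_rows", "payload": {
  "plan": [
    [0.05,0,0,0,0,0],
    [0.05,0,0,0,0,0],
    [0.05,0,0,0,0,0],
    [0.05,0,0,0,0,0],
    [0,0,0,0,0,0]
  ]
}}

```text
clock: 25.15
tool_pos: [0.6132, -0.0984, 0.0256]
orientation: [-180.0, 0.0, -93.4]
force: [0.6, 8.0, 1.7]
opening: 0.0344
gripper_force: 3.6
```

Call:
{"api": "play_rows", "payload": {
  "plan": [
    [0.05,0,0,0,0,0],
    [0.05,0,0,0,0,0],
    [0.05,0,0,0,0,0],
    [0,0,0,0,0,0],
    [0,0,0,0,0,0],
    [0,0,0,0,0,0]
  ]
}}

```text
clock: 25.65
tool_pos: [0.6132, -0.0995, 0.0256]
orientation: [-180.0, 0.1, -93.4]
force: [-0.1, 8.6, 3.4]
opening: 0.0339
gripper_force: 4.6
```

Call:
{"api": "play_rows", "payload": {
  "plan": [
    [0,0,0,0,0,0],
    [0,0,0,0,0,0],
    [0,0,0,0,0,0],
    [0,0,0,0,0,0],
    [0,0,0,0,0,0],
    [0,0,0,0,0,0]
  ]
}}

```text
clock: 26.15
tool_pos: [0.6132, -0.0995, 0.0256]
orientation: [-180.0, 0.1, -93.4]
force: [0.8, 9.6, 3.0]
opening: 0.0341
gripper_force: 4.6
```

Call:
{"api": "play_rows", "payload": {
  "plan": [
    [-0.02,0,0,0,0,0],
    [-0.02,0,0,0,0,0],
    [-0.02,0,0,0,0,0],
    [-0.02,0,0,0,0,0],
    [-0.02,0,0,0,0,0],
    [-0.02,0,0,0,0,0],
    [-0.02,0,0,0,0,0],
    [-0.02,0,0,0,0,0],
    [-0.02,0,0,0,0,0],
    [-0.02,0,0,0,0,0],
    [-0.02,0,0,0,0,0],
    [-0.02,0,0,0,0,0],
    [-0.02,0,0,0,0,0],
    [-0.02,0,0,0,0,0],
    [-0.02,0,0,0,0,0],
    [-0.02,0,0,0,0,0],
    [-0.02,0,0,0,0,0],
    [-0.02,0,0,0,0,0],
    [-0.02,0,0,0,0,0],
    [-0.02,0,0,0,0,0]
  ]
}}

```text
clock: 27.82
tool_pos: [0.6127, -0.0967, 0.0254]
orientation: [180.0, -0.0, -93.4]
force: [0.9, 0.3, 0.4]
opening: 0.034
gripper_force: 0.0
```

Call:
{"api": "play_rows", "payload": {
  "plan": [
    [-0.02,0,0,0,0,0],
    [-0.02,0,0,0,0,0],
    [-0.02,0,0,0,0,0],
    [-0.02,0,0,0,0,0],
    [-0.02,0,0,0,0,0],
    [-0.02,0,0,0,0,0],
    [-0.02,0,0,0,0,0],
    [-0.02,0,0,0,0,0],
    [-0.02,0,0,0,0,0],
    [-0.02,0,0,0,0,0]
  ]
}}

```text
clock: 28.65
tool_pos: [0.6132, -0.0946, 0.0256]
orientation: [-180.0, -0.0, -93.4]
force: [-0.5, -0.8, 0.3]
opening: 0.0341
gripper_force: 0.0
```

Call:
{"api": "play_rows", "payload": {
  "plan": [
    [-0.1,0,0,0,0,0],
    [-0.3,0,0,0,0,0],
    [-0.6,0,0,0,0,0],
    [-1,0,0,0,0,0],
    [-1,0,0,0,0,0],
    [0,0,-1,0,0,0],
    [0,0,-2,0,0,0],
    [0,0,-3,0,0,0],
    [0,0,-3,0,0,0],
    [0,0,-3,0,0,0],
    [-3,0,-1,0,0,0],
    [-3,0,0,0,0,0],
    [-3,0,0,0,0,0],
    [-3,0,0,0,0,0],
    [-3,0,0,0,0,0],
    [0,0,0,0,0,0]
  ]
}}

```text
clock: 29.98
tool_pos: [0.6245, 0.09, 0.1564]
orientation: [-179.9, 0.1, -93.2]
force: [0.1, -0.7, -0.1]
opening: 0.034
gripper_force: 0.0
```

```bash
python3 - <<'E'
from h import *
s=snapshot("top");tray(s);f=s["frame"][:,:,::-1];cv2.imwrite("pics/top5.png",cv2.resize(f[60:260,230:480],None,fx=3,fy=3,interpolation=cv2.INTER_CUBIC))
E
```

```text
blue [ 630.4 -374.7   -3.8   94.    70.4]
blue [ 616.4 -152.2   -3.7   92.7   90. ]
```

View pics/top5.png

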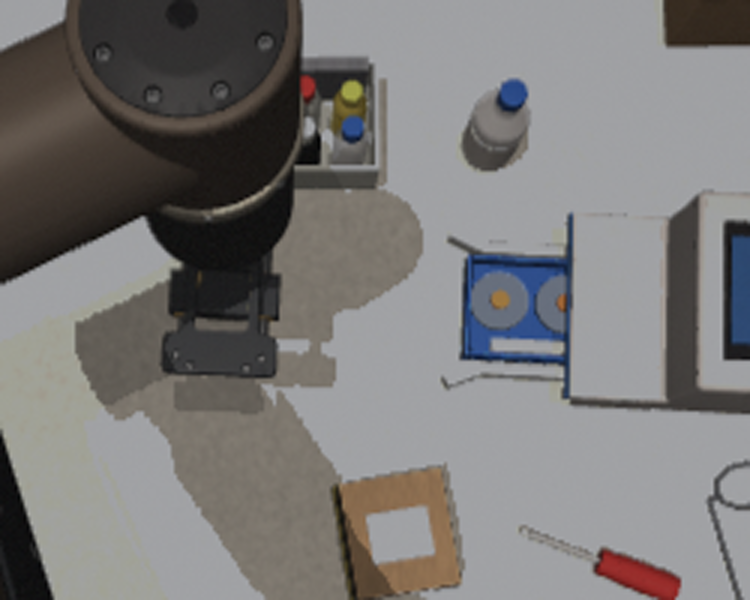

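The tray is square between the rails. Its rear edge is at crop column 465 (y ≈ -0.107), which is where it pressed the stop by about 1.5 mm. The gripper is clear, so I'm handing in.

```bash
python3 -c "
from plant import *
print(close_job())"
```

```text
the job is handed in; nothing more can be done
None
```

The job is handed in, with no verdict shown yet. The blue tray was pushed into the reader and pressed against the stop at an estimated 6–9 N for over half a second. I then eased off slowly; the tray looked square between the rails and, judging by its position, still resting on the stop, with the gripper clear.

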